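Fetch the crucibles from the flap box and nest the set

ROBOT

A 6-joint arm with a two-finger parallel gripper is mounted at the origin on the work surface. World frame = base frame: x ahead of the robot, y to its left, z up, the work surface at z = 0. Lengths are in m, angles in rad, forces in N, time in s.
With the tool pointing down it reaches from about 0.35 to 0.775 m from the base axis. Payload 5.5 kg.
Tool frame: the origin (TCP) lies at the very end of the fingers, on their centre line; the grasp point (between the pads) lies 19 mm behind it; z points along the fingers, y is the line along which they close (so a half turn about z gives the same grasp; the last joint's range is limited). The gripper opens to 85 mm and grips with 20 to 120 N. Pads are 22 mm wide; open, the fingers measure 114 mm over their backs; the gripper's body (76 mm by 85 mm) begins 54 mm behind the grasp point. The pads swing forward as they close: fully open they stand 13 mm farther back than shut.
Start: joints at [-1.284, 0.313, 0.046, 1.304, 0, 1.431], TCP at [0.238, -0.523, 0.231] pointing down, gripper open.
Joint ranges: [-2.76, 2.76], [-0.86, 1.69], [-1.03, 1.26], [-2.2, 2.34], [-1.47, 1.5], [-3.14, 3.14]. Speed limits (rad/s): [2.57, 2.57, 3.14, 3.14, 3.14, 3.14].

INTERFACE

Orientations are given as [roll, pitch, yaw] about the fixed x, y, z axes, in that order (R = Rz(yaw) Ry(pitch) Rx(roll)).
In Python, from cell import robot, get_image, calibration, ticket gives the robot as it stands.
- The arm moves only by the tool apply_moves, never from a script. Its argument "targets" is a list of rows, each a list of 4 numbers: the shift along the world's x, y, z in m, then the turn about the world's z in degrees. In form: [[tx, ty, tz, yaw], ...]. A call has 1 to 5 rows; each row shifts and turns the commanded pose from where the row before left it; what a row does not reach is not made up. A row lasts 1/8 s, in which the tool goes at most 62.5 mm and 10.7 degrees, less where a joint would pass 70% of its speed; a pose out of reach is approached as far as the arm can. A call is refused whole if a number of a shift passes 0.0625 or a number of a turn 10.7, either way. A call with a gripper value outside its range is refused whole. "hand" is the finger opening in m, from 0 to 0.0854, set as the call begins (left out, the last holds). The fingers move at their own pace and stop on an object; "newtons" is the grip in N (left out, the last holds). Time passes only in rows, so rows that do not move let the fingers close. It gives the time, the measured TCP pose, the force, the opening and the grip force at its end, in the units of the state.
- robot.sense(): the state, without advancing time (a new reading comes with each control period).
- get_image(name): name is "scene" or "top" or "wrist"; returns (picture, depth): 480x640x3 uint8, blue, green, red; 480x640 float32, m along the optical axis (not along the pixel's ray), 0 where there is no reading.
- calibration(name): a dict with "fx", "fy", "cx", "cy" (pixels), "rvec" (rotation vector, rad) and "tvec" (3), from world to camera coordinates, as OpenCV has them; the wrist camera has in their place "tool_from_camera" (4x4, takes a point from camera to tool coordinates, whose origin is the TCP and whose axes are the flange's). Camera axes: x right, y down, z forward; pixel columns grow to the right and rows downward; lengths in m; the calibration is good to about 2 mm. A picture is of the moment at which its call begins: read the wrist's pose just before it. calibration takes no time and is no camera call.
- ticket.sign_off(): hands the job in; it is judged then, once.
The state is a dict: "time_s": time; "qpos": joint angles; "qvel": joint speeds; "joint_efforts": joint torques, N m; "tcp_pos": TCP position; "tcp_rot": TCP orientation; "wrist_force": force on the tool from outside, world axes, zero at the start; "ft_torque": the same for the moment, N m; "width": finger opening in m; "grasp_force": force on a finger pad.
Only numpy, scipy, OpenCV 4.12 (cv2) and the standard library are available. Lean on these libraries where they do the work, as an engineer would, in place of code of your own. Each camera call takes 0.05 s, during which the arm holds its last target. There are 200 camera calls.

TASK

Pack the crucible set away: raise the flap of the steel box by its bar, right over until it leans back and stays open, take out every crucible inside, and nest them upright in size order, each in the next larger one you have, inside the largest crucible on the soldering board, leaving that one standing on the board. Finish with the flap fully shut again, lowered gently without letting it fall or slam, and leave the other things on the bench where they are.

Things in the scene. Friction and masses are not known exactly. Their poses are not given: they have to be found in the camera images.
- box: fixed open-topped grey sheet-steel keeping box, 280 (its x) x 200 (its y) x 75 mm high outside, 5 mm walls and floor; origin under its centre on the table, z up, may be turned up to 0.2 rad; the crucibles to fetch stand inside on its floor
- flap (a joint): angle (rad) of the flat aluminium flap that covers the box: 0 = shut flat, grows as it is raised, 1.57 = upright, stop at 1.78. About 0.6 kg; 280 x 200 x 6 mm, hinged along the top of the box's +y wall, so its free edge is over the -y wall. Damped hinge (about 0.25 N m s/rad), no spring: let go before upright it falls shut; carried past upright it leans on its stop and stays open
- flap_bar (a point): middle of the flap's round dark-steel handle bar: 10 mm diameter, 90 mm long along the box's x, carried by two thin arms in the plane of the flap 40 mm clear of its free edge, 240 mm from the hinge line; open space on both sides, so it can be taken from above at every flap angle and turns freely in a grip
- flap_hinge (a point): middle of the flap's hinge line (parallel to the box's x), on the box's +y wall, 78 mm above the table
- disc: fixed round off-white soldering board, 220 mm across, 12 mm thick; origin at the centre of its underside
- crucible_0_mid (a point): centre, half-way up, of the largest of a set of plain dark-grey round thick-bottomed crucibles; stands mouth up on the soldering board. 78 mm across the rim, 8 % narrower at the foot, wall 3 mm; like all of the set it is 56 mm high with an 18 mm thick bottom, so a crucible nested in it stands 18 mm prouder. z = its axis, up
- crucible_1_mid (a point): centre, half-way up, of the second crucible of the set, 66 mm across the rim, 8 % narrower at the foot, wall 2.5 mm, 56 mm high, bottom 18 mm thick, about 200 g; starts upright in the box, or absent (None from the first reading)
- crucible_2_mid (a point): centre, half-way up, of the third crucible of the set, 55 mm across the rim, 8 % narrower at the foot, wall 2.5 mm, 56 mm high, bottom 18 mm thick, about 140 g; starts upright in the box, or absent (None from the first reading)
- crucible_3_mid (a point): centre, half-way up, of the fourth crucible of the set, 44 mm across the rim, 8 % narrower at the foot, wall 2.5 mm, 56 mm high, bottom 18 mm thick, about 100 g; starts upright in the box, or absent (None from the first reading)
- crucible_4_mid (a point): centre, half-way up, of the fifth crucible of the set, 33 mm across the rim, 8 % narrower at the foot, wall 2.5 mm, 56 mm high, bottom 18 mm thick, about 60 g; starts upright in the box, or absent (None from the first reading)
- crucible_5_mid (a point): centre, half-way up, of the sixth (smallest) crucible of the set, 22 mm across the rim, 8 % narrower at the foot, wall 2.5 mm, 56 mm high, bottom 18 mm thick, about 30 g; starts upright in the box, or absent (None from the first reading)
- bottle: bystander, to be left alone: amber glass bottle with white cap, 48 mm across, 85 mm high; origin under its centre
- bur_stand: bystander, to be left alone: round wooden stand 92 mm across and 35 mm high full of steel burs, 115 mm high in all; origin under its centre
- clamp_block: bystander, to be left alone: two dark steel clamp blocks with a bolt, 55 x 74 x 35 mm; origin under its centre
- screwdriver: bystander, to be left alone: screwdriver lying on the table, handle to its -x
- pliers: bystander, to be left alone: blue-handled pliers lying flat, 170 mm long along its x
- hook_jar: bystander, to be left alone: clear jar, 54 mm across, 60 mm high; origin under its centre
Mind the look-alikes: they are no part of the job. What is shaped like the part that bears crucible_0_mid but orange or purple is not meant.

How it is judged:
By the outcome, as a careful person would: the job done as asked, in the order asked, and still so for the second after the job is handed in, with the robot touching nothing.
Of crucible_1, crucible_2, crucible_3, crucible_4, crucible_5 only 3 to 5 are there at a start; the rules pass over those that are not, and their reading is None.
At some moment in a run one of crucible_0, crucible_1, crucible_2, crucible_3 may be knocked a few centimetres aside while the robot is not near it.
It also fails if it takes over 210 s, if anything falls off the work surface, if the arm or the gripper's body presses on something with over 40 N, if the wrist force passes 120 N, or if a joint passes its speed limit or range.

## Working session

There is one attempt and no reset: what is moved stays moved. The work goes in short steps, Python scripts to look and compute and a tool call to move; the robot and the scene stay as the last step left them, time stands still between calls to the robot, and variables do not carry over. Pictures are saved under pics/ and viewed, at most 14 in all, crops included, and the job is handed in when it is done.

Besides the shell and the picture viewer there is one more tool, called after "Call:" as name(argument=value, ...) on one line, values as JSON. apply_moves: Moves the arm, as the interface text tells. Its arguments: {"type":"object","properties":{"targets":{"type":"array","items":{"type":"array","items":{"type":"number"}}},"hand":{"type":"number"},"newtons":{"type":"number"}},"required":["targets"]}

```bash
mkdir -p pics; ls
cat > h.py <<'E'
import numpy as np, cv2
from cell import robot, get_image, calibration, ticket
from scipy.spatial.transform import Rotation as Ro
def shot(n):
    s=robot.sense(); im,d=get_image(n); im=np.array(im); c=calibration(n)
    if n=="wrist":
        T=np.eye(4); T[:3,:3]=Ro.from_euler('xyz',s['tcp_rot']).as_matrix(); T[:3,3]=s['tcp_pos']
        M=T@np.array(c['tool_from_camera'])
    else:
        R=cv2.Rodrigues(np.array(c['rvec'],float))[0]; t=np.array(c['tvec'],float).reshape(3)
        M=np.eye(4); M[:3,:3]=R.T; M[:3,3]=-R.T@t
    v,u=np.mgrid[:480,:640]
    P=np.stack([(u-c['cx'])/c['fx']*d,(v-c['cy'])/c['fy']*d,d],-1)@M[:3,:3].T+M[:3,3]
    P[d<=0]=np.nan
    return im,d,P,M,c
E
python3 - <<'E'
from h import *
print(robot.sense())
for n in("scene","top"):
    im,d,P,M,c=shot(n); cv2.imwrite(f"pics/{n}0.png",im); np.save(f"{n}0.npy",P); print(n,M.round(3),c['fx'])
E
```

```text
pics
{'time_s': 0.0, 'qpos': array([-1.28361818e+00,  3.13989327e-01,  4.49879964e-02,  1.30361015e+00,
        8.56236886e-06,  1.43119989e+00]), 'qvel': array([-2.41307284e-03, -1.48018311e-03,  4.00388507e-06, -7.68575845e-04,
       -8.32892610e-04, -6.71272637e-05]), 'joint_efforts': array([ 2.46350874e-04, -4.80624712e+01,  2.98535246e+01,  1.93631148e-02,
        1.73717917e-04,  2.07147632e-07]), 'tcp_pos': array([ 0.23786309, -0.52293324,  0.23041887]), 'tcp_rot': array([-3.13979635e+00, -2.61045960e-04,  4.26774346e-01]), 'wrist_force': array([-0.84891664, -1.54411781,  0.40045149]), 'ft_torque': array([-0.02841306,  0.0050097 ,  0.03767738]), 'grasp_force': 0.0, 'width': 0.08571234117917481}
scene [[ 0.614  0.549 -0.567  1.117]
 [ 0.789 -0.417  0.451 -0.55 ]
 [ 0.011 -0.724 -0.689  0.824]
 [ 0.     0.     0.     1.   ]] 447.5321931185859
top [[ 1.000e-03 -9.990e-01  4.400e-02  4.700e-01]
 [-1.000e+00 -1.000e-03  5.000e-03 -7.900e-02]
 [-5.000e-03 -4.400e-02 -9.990e-01  1.099e+00]
 [ 0.000e+00  0.000e+00  0.000e+00  1.000e+00]] 502.6415524849401
```

View pics/top0.png

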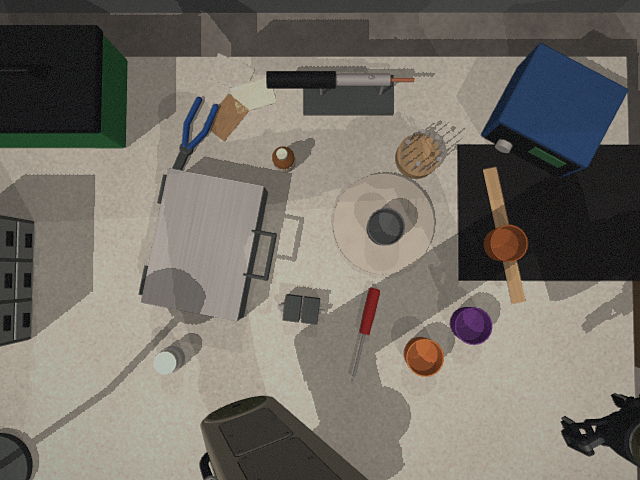

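View pics/scene0.png

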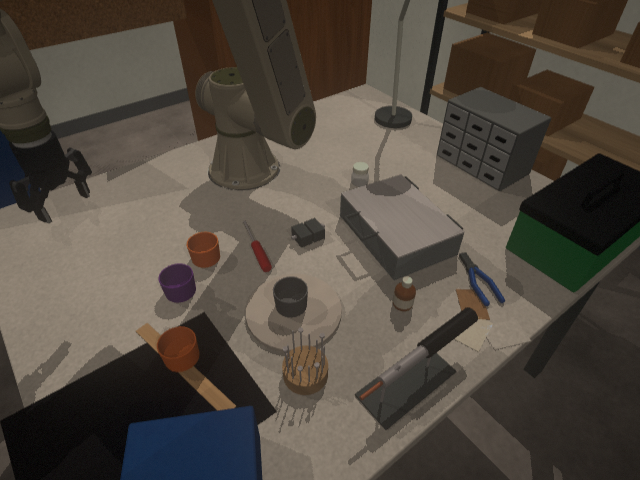

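The top view shows the box at about (205,245) px with its bar on the right at (262,254). The soldering board is at (384,224), with a dark-grey crucible at (385,227). The look-alikes are orange at (424,356), orange at (506,244) and purple at (471,325). Only the grey one on the board fits crucible_0. I'll confirm with a crop and measure.

Run:
```python
from h import *
P=np.load("top0.npy"); im=cv2.imread("pics/top0.png")
for u,v in [(176,174),(262,190),(237,315),(146,298),(262,254),(265,235),(261,254),(385,227),(360,210)]: print(u,v,P[v,u].round(4))
z=P[...,2]
# flap mask
m=(z>.07)&(z<.1); m[:, :130]=0; m[:,256+30:]=0; m[:150]=0; m[330:]=0
n,l,s,c=cv2.connectedComponentsWithStats(m.astype('u1'))
for i in range(1,n):
    if s[i,4]>30:
        q=P[l==i]; print(s[i], q.mean(0).round(4), cv2.minAreaRect((q[:,:2]*1000).astype('f4')))
# crucible0 rim
g=(z>.055)&(z<.085); g[:, :340]=0; g[:,430:]=0; g[:180]=0; g[280:]=0
q=P[g]; print(len(q), cv2.minEnclosingCircle((q[:,:2]*1000).astype('f4')), np.nanpercentile(q[:,2],[50,90,99]))
g=(z>.005)&(z<.02); g[:, :325]=0; g[:,440:]=0; g[:165]=0; g[280:]=0
q=P[g]; print('board',len(q), cv2.minEnclosingCircle((q[:,:2]*1000).astype('f4')))
a=cv2.resize(im[160:290,240:440],None,fx=4,fy=4,interpolation=cv2.INTER_CUBIC)
cv2.imwrite("pics/crop1.png",np.clip(a*1.6,0,255).astype('u1'))
```

```text
176 174 [0.6672 0.2245 0.0815]
262 190 [0.6344 0.0485 0.081 ]
237 315 [0.3805 0.0978 0.0784]
146 298 [0.4144 0.2832 0.0771]
262 254 [0.5065 0.0578 0.    ]
265 235 [0.5425 0.0418 0.0812]
261 254 [0.5064 0.0597 0.0024]
385 227 [ 0.5635 -0.2081  0.0287]
360 210 [ 0.6018 -0.1559  0.0131]
[276 150  10  11  93] [0.707  0.0101 0.0834] ((707.06787109375, 10.932974815368652), (18.754440307617188, 18.680397033691406), 0.26859167218208313)
[  138   168   139   153 14120] [0.5237 0.1673 0.0808] ((521.5164794921875, 152.34471130371094), (253.87826538085938, 280.4501037597656), 79.35453796386719)
232 ((561.6148681640625, -204.54180908203125), 38.91661834716797) [0.06636594 0.0694177  0.07119888]
board 6860 ((574.872802734375, -200.71527099609375), 146.4462890625)
```

View pics/crop1.png

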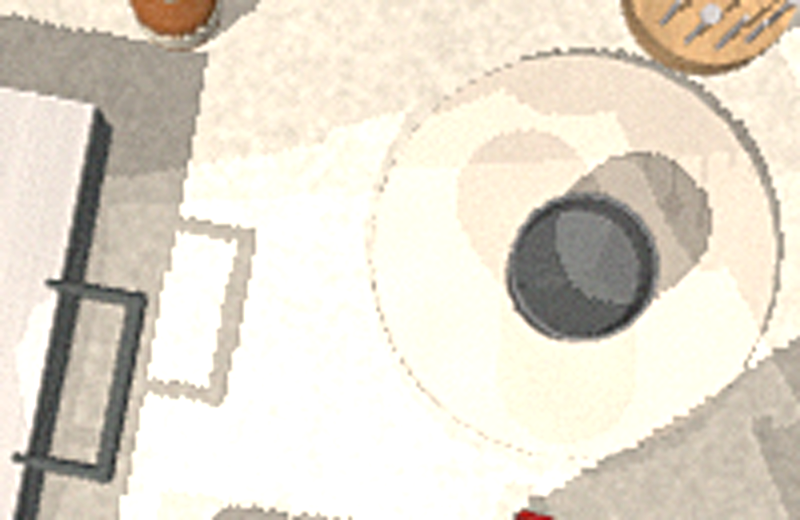

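The enlarged crop confirms crucible_0: a dark-grey one standing on the board, at about (385,227) px in the full view, rim centre (0.562,-0.205). The bar's middle is at about (0.499,0.031,0.081), and the box is turned by -10.65°. Next I move above the bar.

Call:
apply_moves(targets=[[0.026, 0.0554, 0, -3.5], [0.026, 0.0554, 0, -3.5], [0.026, 0.0554, 0, -3.5], [0.026, 0.0554, 0, -3.5], [0.026, 0.0554, 0, -3.5]], hand=0.035)

```text
time_s: 0.72
tcp_pos: [0.3683, -0.2445, 0.2311]
tcp_rot: [-3.141, 0.0, 0.119]
wrist_force: [0.9, -1.0, 0.9]
width: 0.035
grasp_force: 0.0
```

Call:
apply_moves(targets=[[0.026, 0.0554, 0, -3.5], [0.026, 0.0554, 0, -3.5], [0.026, 0.0554, 0, -3.5], [0.026, 0.0554, 0, -3.5], [0.0265, 0.0554, 0, -3.6]])

```text
time_s: 1.35
tcp_pos: [0.4952, 0.0114, 0.2311]
tcp_rot: [-3.123, 0.001, -0.151]
wrist_force: [0.0, -1.1, 0.2]
width: 0.0351
grasp_force: 0.0
```

Call:
apply_moves(targets=[[0, 0, -0.03, 0], [0, 0, 0, 0]])

```text
time_s: 1.6
tcp_pos: [0.4932, 0.0093, 0.1991]
tcp_rot: [-3.124, 0.006, -0.154]
wrist_force: [-0.1, -0.1, 0.7]
width: 0.0352
grasp_force: 0.0
```

Run:
```python
from h import *
s=robot.sense(); print(s['time_s'],s['tcp_pos'],s['tcp_rot'],s['width'],s['wrist_force'])
im,d,P,M,c=shot("wrist"); cv2.imwrite("pics/w1.png",im); np.save("w1.npy",P)
print(np.array(c['tool_from_camera']).round(3))
```

```text
1.6 [0.49319314 0.00930031 0.19908004] [-3.12402689  0.00568773 -0.15393608] 0.03515774808009198 [-0.115291   -0.08450155  0.70137004]
[[-0.001 -0.95  -0.311  0.08 ]
 [ 1.    -0.    -0.002  0.001]
 [ 0.001 -0.311  0.95  -0.142]
 [ 0.     0.     0.     1.   ]]
```

View pics/w1.png

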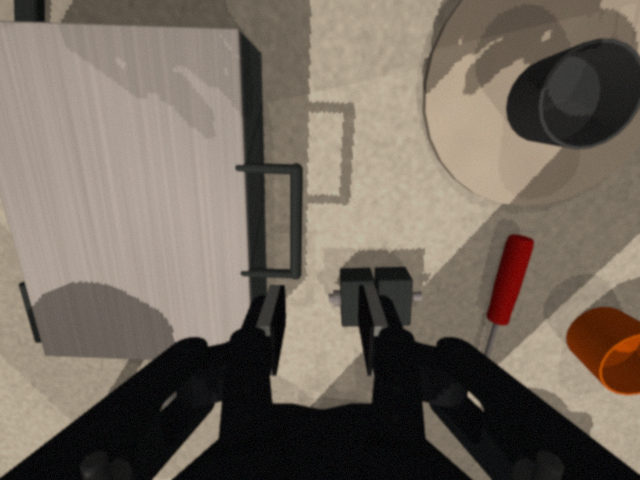

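The wrist view shows the bar from (299,170) to (297,275) px, with its middle near (297,222). The tool is about 20 mm short of it in y. I'll measure the bar here.

Run:
```python
from h import *
P=np.load("w1.npy")
for v in (180,200,222,245,265):
    q=P[v,288:308]; q=q[(q[:,2]>.065)]; print(v,len(q),q.mean(0).round(4),q[:,2].max().round(4))
for u,v in((236,35),(246,345),(120,180),(20,40)): print(P[v,u].round(4))
```

```text
180 13 [0.5364 0.0246 0.0818] 0.0831
200 11 [0.5208 0.0275 0.0818] 0.0828
222 12 [0.5029 0.031  0.0819] 0.0836
245 12 [0.4831 0.0347 0.0814] 0.0831
265 11 [0.4655 0.0383 0.0818] 0.0827
[0.6414 0.0481 0.0797]
[0.5097 0.0302 0.2498]
[0.5574 0.1628 0.0809]
[0.6624 0.1993 0.0806]
```

Call:
apply_moves(targets=[[0.007, 0.022, -0.03, -1.9], [0, 0, -0.03, 0], [0, 0, 0, 0]])

```text
time_s: 2.02
tcp_pos: [0.4972, 0.0099, 0.1405]
tcp_rot: [-3.108, 0.004, -0.161]
wrist_force: [-0.0, 0.2, -0.5]
width: 0.0348
grasp_force: 0.0
```

Run:
```python
from h import *
s=robot.sense(); print(s['qpos'].round(3),s['qvel'].round(3))
```

```text
[-0.162  0.213 -0.317  1.045  0.034  3.141] [ 0.005 -0.025  0.055  0.03   0.001  0.001]
```

The last joint was at its limit, so I'm taking the half-turned grasp instead.

Call:
apply_moves(targets=[[0, 0, 0.05, 10.5], [0, 0, 0, 10.5], [0, 0, 0, 10.5], [0, 0, 0, 10.5], [0, 0, 0, 10.5]])

```text
time_s: 2.65
tcp_pos: [0.4996, 0.0098, 0.1938]
tcp_rot: [-3.11, -0.001, 0.761]
wrist_force: [0.4, -0.2, -0.4]
width: 0.0349
grasp_force: 0.0
```

Call:
apply_moves(targets=[[0, 0, 0, 10.5], [0, 0, 0, 10.5], [0, 0, 0, 10.5], [0, 0, 0, 10.5], [0, 0, 0, 10.5]])

```text
time_s: 3.28
tcp_pos: [0.4996, 0.0098, 0.1938]
tcp_rot: [-3.111, 0.001, 1.678]
wrist_force: [0.1, 0.5, 1.3]
width: 0.0353
grasp_force: 0.0
```

Call:
apply_moves(targets=[[0, 0, 0, 10.5], [0, 0, 0, 10.5], [0, 0, 0, 10.5], [0, 0, 0, 10.5], [0, 0, 0, 10.5]])

```text
time_s: 3.9
tcp_pos: [0.4995, 0.0098, 0.1938]
tcp_rot: [-3.109, 0.003, 2.594]
wrist_force: [0.0, 0.2, 0.9]
width: 0.0351
grasp_force: 0.0
```

Call:
apply_moves(targets=[[0, 0, 0, 10.5], [0, 0, 0, 10.5], [0, 0, 0, 0], [0, 0, 0, 0]])

```text
time_s: 4.4
tcp_pos: [0.4992, 0.01, 0.1925]
tcp_rot: [-3.108, 0.002, 2.952]
wrist_force: [-0.1, 0.3, -0.1]
width: 0.035
grasp_force: 0.0
```

Call:
apply_moves(targets=[[0, 0.0215, 0, 0], [0, 0, -0.05, 0], [0, 0, -0.05, 0], [0, 0, -0.02, 0], [0, 0, 0, 0]])

```text
time_s: 5.03
tcp_pos: [0.4974, 0.0319, 0.0701]
tcp_rot: [-3.107, -0.003, 2.953]
wrist_force: [-0.4, 0.5, 0.7]
width: 0.0348
grasp_force: 0.0
```

Call:
apply_moves(targets=[[0, 0, -0.01, 0], [0, 0, 0, 0], [0, 0, 0, 0]])

```text
time_s: 5.4
tcp_pos: [0.4994, 0.0318, 0.0621]
tcp_rot: [-3.108, 0.002, 2.955]
wrist_force: [-0.1, -0.0, 0.5]
width: 0.0349
grasp_force: 0.0
```

Call:
apply_moves(targets=[[0, 0, 0, 0], [0, 0, 0, 0], [0, 0, 0, 0], [0, 0, 0, 0], [0, 0, 0, 0]], hand=0, newtons=30)

```text
time_s: 6.02
tcp_pos: [0.4991, 0.0319, 0.0618]
tcp_rot: [-3.108, 0.001, 2.955]
wrist_force: [-0.6, 0.1, 5.4]
width: 0.0088
grasp_force: 29.4
```

Run:
```python
import numpy as np
ax=np.radians(79.2); y=np.array([np.cos(ax),np.sin(ax)])
th=np.linspace(0,1.76,26)
p=np.c_[-.24*np.cos(th)[:,None]*y,.24*np.sin(th)]
print(np.diff(p,axis=0).round(4).tolist())
```

```text
[[0.0001, 0.0006, 0.0169], [0.0003, 0.0017, 0.0168], [0.0006, 0.0029, 0.0166], [0.0008, 0.004, 0.0164], [0.001, 0.0052, 0.0161], [0.0012, 0.0063, 0.0156], [0.0014, 0.0073, 0.0152], [0.0016, 0.0084, 0.0146], [0.0018, 0.0093, 0.014], [0.002, 0.0103, 0.0133], [0.0021, 0.0112, 0.0125], [0.0023, 0.012, 0.0117], [0.0024, 0.0128, 0.0108], [0.0026, 0.0135, 0.0098], [0.0027, 0.0141, 0.0088], [0.0028, 0.0147, 0.0078], [0.0029, 0.0152, 0.0067], [0.003, 0.0157, 0.0056], [0.0031, 0.016, 0.0045], [0.0031, 0.0163, 0.0033], [0.0031, 0.0165, 0.0021], [0.0032, 0.0166, 0.001], [0.0032, 0.0166, -0.0002], [0.0032, 0.0165, -0.0014], [0.0031, 0.0164, -0.0026]]
```

Call:
apply_moves(targets=[[0.0001, 0.0006, 0.0169, 0], [0.0003, 0.0017, 0.0168, 0], [0.0006, 0.0029, 0.0166, 0], [0.0008, 0.004, 0.0164, 0], [0.001, 0.0052, 0.0161, 0]])

```text
time_s: 6.65
tcp_pos: [0.5018, 0.0465, 0.1438]
tcp_rot: [-3.108, 0.0, 2.955]
wrist_force: [3.9, 2.4, -5.2]
width: 0.0088
grasp_force: 29.1
```

Call:
apply_moves(targets=[[0.0012, 0.0063, 0.0156, 0], [0.0014, 0.0073, 0.0152, 0], [0.0016, 0.0084, 0.0146, 0], [0.0018, 0.0093, 0.014, 0], [0.002, 0.0103, 0.0133, 0]])

```text
time_s: 7.28
tcp_pos: [0.5096, 0.0881, 0.2175]
tcp_rot: [-3.107, 0.0, 2.955]
wrist_force: [2.1, -2.6, -2.1]
width: 0.0087
grasp_force: 29.2
```

Call:
apply_moves(targets=[[0.0021, 0.0112, 0.0125, 0], [0.0023, 0.012, 0.0117, 0], [0.0024, 0.0128, 0.0108, 0], [0.0026, 0.0135, 0.0098, 0], [0.0027, 0.0141, 0.0088, 0]])

```text
time_s: 7.9
tcp_pos: [0.5216, 0.1514, 0.2723]
tcp_rot: [-3.106, 0.002, 2.955]
wrist_force: [-0.6, -7.7, 6.8]
width: 0.0085
grasp_force: 29.5
```

Call:
apply_moves(targets=[[0.0028, 0.0147, 0.0078, 0], [0.0029, 0.0152, 0.0067, 0], [0.003, 0.0157, 0.0056, 0], [0.0031, 0.016, 0.0045, 0], [0.0031, 0.0163, 0.0033, 0]])

```text
time_s: 8.52
tcp_pos: [0.5365, 0.2307, 0.2993]
tcp_rot: [-3.109, 0.001, 2.956]
wrist_force: [-1.1, -2.2, 4.7]
width: 0.0085
grasp_force: 31.1
```

Call:
apply_moves(targets=[[0.0031, 0.0165, 0.0021, 0], [0.0032, 0.0166, 0.001, 0], [0.0032, 0.0166, -0.0002, 0], [0.0032, 0.0165, -0.0014, 0], [0.0031, 0.0164, -0.0026, 0]])

```text
time_s: 9.15
tcp_pos: [0.5522, 0.3133, 0.2966]
tcp_rot: [-3.108, -0.001, 2.956]
wrist_force: [-2.6, 0.6, 3.2]
width: 0.0087
grasp_force: 31.6
```

Call:
apply_moves(targets=[[0, 0, 0, 0], [0, 0, 0, 0]])

```text
time_s: 9.4
tcp_pos: [0.552, 0.3122, 0.2968]
tcp_rot: [-3.108, -0.001, 2.956]
wrist_force: [-3.0, 0.8, 1.0]
width: 0.0088
grasp_force: 31.7
```

Call:
apply_moves(targets=[[0, 0, 0, 0], [0, 0, 0, 0], [0, 0, 0.02, 0], [0, 0, 0.04, 0], [-0.007, -0.035, 0, 0]], hand=0.03)

```text
time_s: 10.02
tcp_pos: [0.5476, 0.2781, 0.3605]
tcp_rot: [-3.112, 0.007, 2.957]
wrist_force: [0.4, -0.5, -0.9]
width: 0.0299
grasp_force: 0.0
```

Call:
apply_moves(targets=[[-0.03, -0.05, -0.02, 0], [-0.03, -0.055, -0.03, 0], [0, 0, 0, 0], [0, 0, 0, 0]], hand=0.085)

```text
time_s: 10.52
tcp_pos: [0.4891, 0.177, 0.3112]
tcp_rot: [-3.109, 0.003, 2.954]
wrist_force: [1.0, -0.1, 1.2]
width: 0.0851
grasp_force: 0.0
```

Run:
```python
from h import *
s=robot.sense(); print(s['time_s'],s['tcp_pos'],s['tcp_rot'],s['width'],s['qpos'].round(2))
im,d,P,M,c=shot("wrist"); cv2.imwrite("pics/w2.png",im); np.save("w2.npy",P)
im,d,P,M,c=shot("top"); cv2.imwrite("pics/t2.png",im); np.save("t2.npy",P)
```

```text
10.525 [0.48909128 0.17704584 0.31121062] [-3.10873832e+00  2.79308033e-03  2.95406741e+00] 0.08507546279803978 [ 0.21  0.21  0.1   1.47 -0.03  0.4 ]
```

View pics/w2.png

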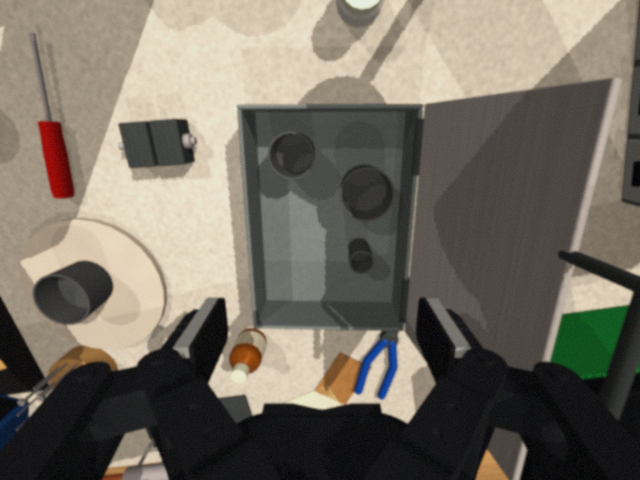

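The flap leans open. Three crucibles stand in the box, at (293,153), (367,191) and (360,255) px. I'll measure their rims and the pose of crucible_0.

```bash
cat > rim.py <<'E'
from h import *
from scipy.optimize import least_squares
def rim(P,x,y,zt,rmax=.05,tol=.006):
    q=P.reshape(-1,3); k=(np.hypot(q[:,0]-x,q[:,1]-y)<rmax)&(abs(q[:,2]-zt)<tol); q=q[k]
    f=least_squares(lambda a:np.hypot(q[:,0]-a[0],q[:,1]-a[1])-a[2],[x,y,.03],loss='soft_l1',f_scale=.001).x
    return len(q),f.round(4),q[:,2].mean().round(4)
E
python3 - <<'E'
from rim import *
P=np.load("w2.npy"); T=np.load("t2.npy")
for u,v in ((293,153),(367,191),(360,255)):
    c=P[v,u]; print((u,v),c.round(3))
    for it in range(2):
        r=rim(P,c[0],c[1],.061,.043 if u!=360 else .025); c=r[1]
    print(' wrist',r); print(' top',rim(T,c[0],c[1],.061,.043 if u!=360 else .025))
print('c0',rim(T,.5616,-.2045,.068,.05), rim(P,.5616,-.2045,.068,.05))
# box walls
q=P.reshape(-1,3); k=(abs(q[:,2]-.075)<.004)&(q[:,1]<.27)&(q[:,1]>.02)&(abs(q[:,0]-.525)<.2); print(cv2.minAreaRect((q[k,:2]*1000).astype('f4')))
E
```

```text
(293, 153) [0.435 0.141 0.023]
 wrist (364, array([0.4347, 0.142 , 0.0257]), np.float64(0.0598))
 top (114, array([0.4335, 0.1417, 0.0258]), np.float64(0.0597))
(367, 191) [0.5   0.226 0.022]
 wrist (447, array([0.4957, 0.2214, 0.0312]), np.float64(0.0597))
 top (61, array([0.4945, 0.2215, 0.0316]), np.float64(0.0602))
(360, 255) [0.587 0.203 0.022]
 wrist (201, array([0.5808, 0.2019, 0.0149]), np.float64(0.0595))
 top (70, array([0.58  , 0.202 , 0.0151]), np.float64(0.0598))
c0 (188, array([ 0.5614, -0.2042,  0.037 ]), np.float64(0.067)) (684, array([ 0.5626, -0.204 ,  0.0371]), np.float64(0.0657))
((560.2314453125, 157.90805053710938), (213.7270050048828, 350.3702697753906), 79.02245330810547)
```

Crucibles 1, 2 and 4 are there: rim mid-wall radii 31.4, 25.7 and 15.0 mm. I start with crucible_1, closing along the box's x.

Call:
apply_moves(targets=[[0, 0, 0, -10], [0, 0, 0, -10], [0, 0, 0, -10], [0, 0, 0, -10], [0, 0, 0, -10]])

```text
time_s: 11.25
tcp_pos: [0.4904, 0.1787, 0.3114]
tcp_rot: [-3.111, 0.002, 2.078]
wrist_force: [-0.1, 0.1, 0.7]
width: 0.085
grasp_force: 0.0
```

Call:
apply_moves(targets=[[0, 0, 0, -10], [0, 0, 0, -10], [0, 0, 0, -10], [0, 0, 0, -10], [0.006, 0.0445, -0.02, 0]])

```text
time_s: 11.88
tcp_pos: [0.4976, 0.2222, 0.2931]
tcp_rot: [-3.115, -0.002, 1.38]
wrist_force: [0.1, 0.6, -0.9]
width: 0.085
grasp_force: 0.0
```

Call:
apply_moves(targets=[[0, 0, -0.06, 0], [0, 0, -0.06, 0], [0, 0, -0.05, 0], [0, 0, 0, 0], [0, 0, 0, 0]])

```text
time_s: 12.5
tcp_pos: [0.4966, 0.223, 0.1225]
tcp_rot: [-3.111, -0.001, 1.385]
wrist_force: [0.3, 0.0, 0.7]
width: 0.085
grasp_force: 0.0
```

Run:
```python
from rim import *
s=robot.sense(); print(s['tcp_pos'],s['tcp_rot'],s['width'])
im,d,P,M,c=shot("wrist"); cv2.imwrite("pics/w3.png",im); np.save("w3.npy",P)
print(rim(P,.4955,.2214,.061,.043))
```

```text
[0.49662996 0.22296865 0.12246448] [-3.11093461e+00 -1.02264707e-03  1.38530973e+00] 0.08502160702127318
(1501, array([0.4958, 0.222 , 0.0312]), np.float64(0.0593))
```

View pics/w3.png

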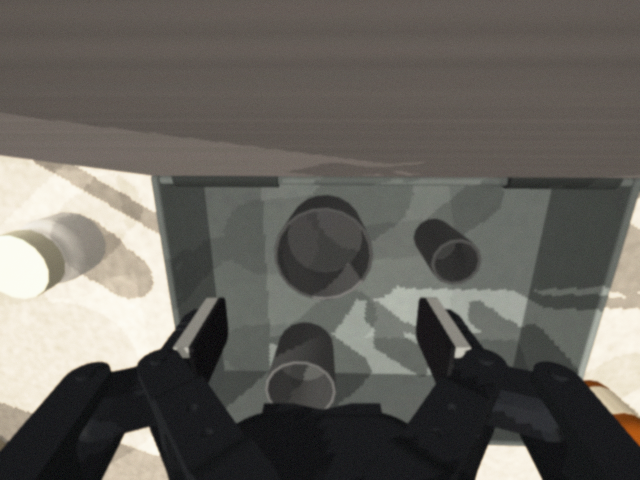

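The wrist camera would come close to the leaning flap if I gripped here. So I'll first drag crucible_1 about 30 mm away from the hinge, with closed fingers inside it.

Call:
apply_moves(targets=[[-0.001, -0.001, 0.06, 0], [0, 0, 0.02, 10], [0, 0, 0, 10], [0, 0, 0, 10], [0, 0, 0, 10]], hand=0)

```text
time_s: 13.18
tcp_pos: [0.4953, 0.2215, 0.2038]
tcp_rot: [-3.114, 0.002, 2.088]
wrist_force: [0.0, 0.1, 0.5]
width: -0.0003
grasp_force: 0.0
```

Call:
apply_moves(targets=[[0, 0, 0, 10], [0, 0, 0, 10], [0, 0, 0, 10], [0, 0, 0, 10], [0, 0, 0, 10]])

```text
time_s: 13.8
tcp_pos: [0.4952, 0.2215, 0.2037]
tcp_rot: [-3.11, 0.006, 2.961]
wrist_force: [0.1, -0.6, 0.2]
width: 0.0002
grasp_force: 0.0
```

Call:
apply_moves(targets=[[0, 0, -0.05, 0], [0, 0, -0.05, 0], [0, 0, -0.02, 0], [0, 0, 0, 0], [0, 0, 0, 0]])

```text
time_s: 14.42
tcp_pos: [0.4955, 0.2216, 0.0829]
tcp_rot: [-3.11, 0.005, 2.955]
wrist_force: [0.3, 0.7, -0.3]
width: -0.0004
grasp_force: 0.0
```

Call:
apply_moves(targets=[[0, 0, -0.03, 0], [0, 0, -0.018, 0], [0, 0, 0, 0], [-0.0008, -0.0042, 0, 0], [-0.0008, -0.0042, 0, 0]])

```text
time_s: 15.05
tcp_pos: [0.4929, 0.2127, 0.0337]
tcp_rot: [-3.109, 0.003, 2.956]
wrist_force: [-0.8, 0.3, 0.4]
width: -0.0002
grasp_force: 0.0
```

Call:
apply_moves(targets=[[-0.0008, -0.0042, 0, 0], [-0.0008, -0.0042, 0, 0], [-0.0008, -0.0042, 0, 0], [-0.0008, -0.0042, 0, 0], [-0.0008, -0.0042, 0, 0]])

```text
time_s: 15.68
tcp_pos: [0.4877, 0.1913, 0.0322]
tcp_rot: [-3.108, 0.0, 2.955]
wrist_force: [-0.1, 2.0, 0.6]
width: 0.0001
grasp_force: 0.8
```

Call:
apply_moves(targets=[[-0.0008, -0.0042, 0, 0], [-0.0008, -0.0042, 0, 0], [-0.0008, -0.0042, 0, 0], [0, 0, 0, 0]])

```text
time_s: 16.18
tcp_pos: [0.4853, 0.1787, 0.0323]
tcp_rot: [-3.108, 0.001, 2.955]
wrist_force: [0.5, 0.9, 1.1]
width: -0.0002
grasp_force: 0.8
```

Call:
apply_moves(targets=[[0.0004, 0.002, 0, 0], [0.0008, 0.004, 0.02, 0], [0, 0, 0.06, 0], [0, 0, 0.06, 0], [0, 0, 0.01, -10]])

```text
time_s: 16.8
tcp_pos: [0.4889, 0.1855, 0.1869]
tcp_rot: [-3.111, 0.007, 2.777]
wrist_force: [-0.7, -0.7, 0.4]
width: 0.0
grasp_force: 0.0
```

Run:
```python
from rim import *
s=robot.sense(); print(s['tcp_pos'],s['tcp_rot'],s['width'])
im,d,P,M,c=shot("wrist"); cv2.imwrite("pics/w4.png",im); np.save("w4.npy",P)
print(rim(P,.490,.192,.061,.04))
im,d,P,M,c=shot("top"); print(rim(P,.490,.192,.061,.04),rim(P,.434,.142,.061,.03),rim(P,.5616,-.2045,.068,.05))
```

```text
[0.48887671 0.18552628 0.18689518] [-3.11139166  0.00707434  2.7768078 ] 6.9522371527729584e-06
(910, array([0.4872, 0.1968, 0.0312]), np.float64(0.0596))
(106, array([0.4866, 0.1968, 0.0314]), np.float64(0.0598)) (43, array([-519.2963,  597.0677,  791.4922]), np.float64(0.0594)) (188, array([ 0.5614, -0.2042,  0.037 ]), np.float64(0.067))
```

Call:
apply_moves(targets=[[0, 0.006, 0.01, -10], [-0.001, 0.005, 0, -10], [0, 0, 0, -10], [0, 0, 0, -10], [0, 0, 0, -10]], hand=0.085)

```text
time_s: 17.52
tcp_pos: [0.4845, 0.1957, 0.1903]
tcp_rot: [-3.104, 0.0, 1.906]
wrist_force: [-1.0, 0.5, 0.0]
width: 0.0848
grasp_force: 0.0
```

Call:
apply_moves(targets=[[0, 0, 0, -10], [0, 0, 0, -10], [0, 0, 0, -10], [0, 0, -0.05, 0], [0, 0, -0.04, 0]])

```text
time_s: 18.15
tcp_pos: [0.4843, 0.1956, 0.0995]
tcp_rot: [-3.106, 0.002, 1.388]
wrist_force: [-0.1, -0.9, -0.8]
width: 0.0849
grasp_force: 0.0
```

Call:
apply_moves(targets=[[0, 0, 0, 0], [0, 0, 0, 0]])

```text
time_s: 18.4
tcp_pos: [0.4856, 0.196, 0.1026]
tcp_rot: [-3.107, 0.001, 1.386]
wrist_force: [-0.8, 0.5, 1.0]
width: 0.0853
grasp_force: 0.0
```

Call:
apply_moves(targets=[[0.0015, 0.001, -0.03, 0], [0, 0, -0.02, 0], [0, 0, -0.012, 0], [0, 0, 0, 0], [0, 0, 0, 0]])

```text
time_s: 19.02
tcp_pos: [0.488, 0.1971, 0.0414]
tcp_rot: [-3.11, -0.0, 1.385]
wrist_force: [-0.1, -0.1, 0.2]
width: 0.085
grasp_force: 0.0
```

Call:
apply_moves(targets=[[0, 0, 0, 0], [0, 0, 0, 0], [0, 0, 0, 0], [0, 0, 0, 0], [0, 0, 0, 0]], hand=0.03, newtons=30)

```text
time_s: 19.65
tcp_pos: [0.4878, 0.1971, 0.0417]
tcp_rot: [-3.109, -0.0, 1.385]
wrist_force: [-1.3, -0.3, 6.0]
width: 0.0652
grasp_force: 31.9
```

Call:
apply_moves(targets=[[0, 0, 0.02, 0], [0, 0, 0.04, 0], [0, 0, 0.05, 0], [0, 0, 0.05, 0], [0, 0, 0, 0]])

```text
time_s: 20.27
tcp_pos: [0.4897, 0.1976, 0.2048]
tcp_rot: [-3.116, -0.003, 1.385]
wrist_force: [0.2, 0.2, -2.0]
width: 0.0648
grasp_force: 34.4
```

Call:
apply_moves(targets=[[0.008, -0.04, 0, 0], [0.008, -0.045, 0, 0], [0.0085, -0.045, 0, 0], [0.0085, -0.045, 0, 0], [0.0085, -0.045, 0, 0]])

```text
time_s: 20.9
tcp_pos: [0.5279, -0.0244, 0.1989]
tcp_rot: [-3.106, 0.0, 1.385]
wrist_force: [1.1, -0.2, -2.8]
width: 0.0651
grasp_force: 34.4
```

Call:
apply_moves(targets=[[0.0085, -0.045, 0, 0], [0.0085, -0.045, 0, 0], [0.0085, -0.045, -0.02, 0], [0.0068, -0.03, -0.02, 0], [0, 0, 0, 0]])

```text
time_s: 21.52
tcp_pos: [0.5592, -0.1896, 0.1565]
tcp_rot: [-3.102, -0.001, 1.381]
wrist_force: [0.1, 0.4, -0.9]
width: 0.0649
grasp_force: 34.4
```

Run:
```python
from rim import *
s=robot.sense(); print(s['tcp_pos'],s['tcp_rot'],s['width'],s['grasp_force'])
im,d,P,M,c=shot("wrist"); cv2.imwrite("pics/w5.png",im); np.save("w5.npy",P)
im,d,P,M,c=shot("scene"); cv2.imwrite("pics/s5.png",im); np.save("s5.npy",P); print(rim(P,.5616,-.2045,.068,.05,.004))
```

```text
[ 0.55922584 -0.18958169  0.1565361 ] [-3.10242953e+00 -7.39053823e-04  1.38128386e+00] 0.06488487788006993 34.439152954146266
(149, array([ 0.5628, -0.2056,  0.0371]), np.float64(0.0671))
```

View pics/w5.png

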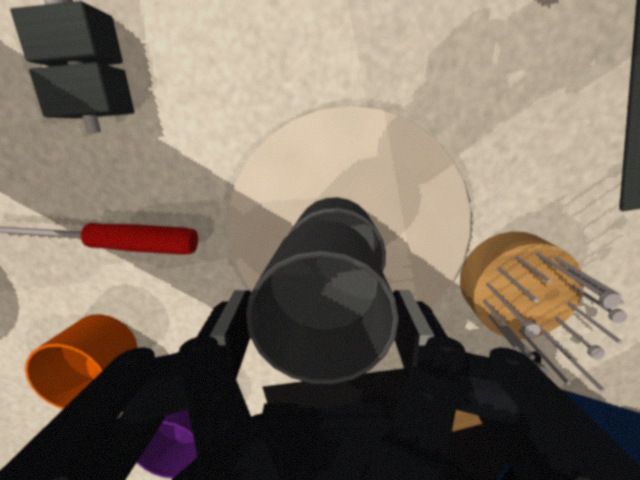

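The wrist view shows crucible_1 held level at (323,315) px. The board lies behind it, with crucible_0 seen partly at (345,235). I'll measure the held rim's offset.

```bash
cat > held.py <<'E'
from rim import *
def held(P,s,dz,r):
    x,y=s['tcp_pos'][:2]; out=rim(P,x,y,s['tcp_pos'][2]+dz,r,.006)
    q=P.reshape(-1,3);k=(np.hypot(q[:,0]-x,q[:,1]-y)<r)&(q[:,2]>s['tcp_pos'][2])
    return out,np.nanpercentile(q[k,2],[50,90,97,99]).round(4)
E
python3 - <<'E'
from held import *
P=np.load("w5.npy"); print(held(P,robot.sense(),.0193,.042))
E
```

```text
((4326, array([ 0.5604, -0.1895,  0.0318]), np.float64(0.1756)), array([0.2339, 0.2501, 0.2539, 0.255 ]))
```

Call:
apply_moves(targets=[[0.0016, -0.015, 0, 0], [0, 0, -0.02, 0], [0, 0, -0.018, 0], [0, 0, 0, 0], [0, 0, 0, 0]])

```text
time_s: 22.25
tcp_pos: [0.5631, -0.2032, 0.1233]
tcp_rot: [-3.109, 0.001, 1.385]
wrist_force: [0.7, -1.0, -1.9]
width: 0.065
grasp_force: 34.4
```

Call:
apply_moves(targets=[[-0.0018, -0.0012, -0.012, 0], [0, 0, -0.012, 0], [0, 0, -0.012, 0], [0, 0, -0.008, 0], [0, 0, 0, 0]])

```text
time_s: 22.88
tcp_pos: [0.56, -0.2039, 0.0771]
tcp_rot: [-3.106, -0.0, 1.385]
wrist_force: [0.3, -0.1, -3.0]
width: 0.0652
grasp_force: 34.4
```

Call:
apply_moves(targets=[[0, 0, -0.005, 0], [0, 0, -0.003, 0], [0, 0, 0, 0], [0, 0, 0, 0]])

```text
time_s: 23.38
tcp_pos: [0.5608, -0.2043, 0.0704]
tcp_rot: [-3.108, 0.001, 1.385]
wrist_force: [-0.7, 0.3, -2.0]
width: 0.0648
grasp_force: 34.4
```

Call:
apply_moves(targets=[[0, 0, -0.002, 0], [0, 0, -0.0015, 0], [0, 0, 0, 0]])

```text
time_s: 23.75
tcp_pos: [0.5607, -0.2043, 0.0668]
tcp_rot: [-3.108, 0.001, 1.385]
wrist_force: [-0.6, -0.6, -0.4]
width: 0.0653
grasp_force: 34.5
```

Contact: the weight is taken. Release and rise.

Call:
apply_moves(targets=[[0, 0, 0, 0], [0, 0, 0, 0], [0, 0, 0.02, 0], [0, 0, 0.05, 0], [0, 0, 0.06, 0]], hand=0.085)

```text
time_s: 24.38
tcp_pos: [0.5599, -0.2039, 0.1971]
tcp_rot: [-3.105, -0.0, 1.385]
wrist_force: [-0.1, -0.8, -0.4]
width: 0.0849
grasp_force: 0.0
```

Run:
```python
from rim import *
s=robot.sense(); print(s['tcp_pos'],s['tcp_rot'],s['width'])
im,d,P,M,c=shot("wrist")
print(rim(P,.5616,-.2045,.068,.05,.004),rim(P,.5616,-.2045,.086,.04,.004))
im,d,P,M,c=shot("top"); print(rim(P,.5616,-.2045,.086,.05,.004),rim(P,.434,.142,.061,.035),rim(P,.58,.202,.061,.025))
```

```text
[ 0.55992599 -0.20389369  0.19713415] [-3.10547306e+00 -2.64776585e-04  1.38451460e+00] 0.08488326613646432
(1057, array([ 0.5639, -0.2012,  0.0339]), np.float64(0.0674)) (870, array([ 0.5617, -0.2045,  0.0313]), np.float64(0.0849))
(24, array([ 0.5607, -0.2044,  0.0315]), np.float64(0.0855)) (49, array([-518.7019,  593.7008,  788.5661]), np.float64(0.0595)) (71, array([0.58  , 0.2019, 0.015 ]), np.float64(0.0598))
```

Crucible_1 is nested level: its rim is at z 0.085, centre (0.561,-0.2045). On to crucible_2.

Call:
apply_moves(targets=[[-0.018, 0.0495, 0, 9], [-0.018, 0.0495, 0, 9], [-0.018, 0.0495, 0, 9], [-0.018, 0.0495, 0, 9], [-0.018, 0.0495, 0, 9]])

```text
time_s: 25.1
tcp_pos: [0.47, 0.0447, 0.1967]
tcp_rot: [-3.109, 0.001, 2.175]
wrist_force: [0.9, 1.0, -0.4]
width: 0.0848
grasp_force: 0.0
```

Call:
apply_moves(targets=[[-0.018, 0.0495, 0, 0], [-0.018, 0.0495, 0, 0], [0, 0, 0, 0], [0, 0, 0, 0]])

```text
time_s: 25.6
tcp_pos: [0.4348, 0.1423, 0.1968]
tcp_rot: [-3.108, 0.001, 2.171]
wrist_force: [-0.2, -0.5, -0.3]
width: 0.0849
grasp_force: 0.0
```

Run:
```python
from rim import *
s=robot.sense(); print(s['tcp_pos'],s['tcp_rot'],s['width'],s['qpos'].round(2))
im,d,P,M,c=shot("wrist"); cv2.imwrite("pics/w6.png",im)
print(rim(P,.4345,.142,.061,.035,.004))
im,d,P,M,c=shot("top"); print(rim(P,.5616,-.2045,.086,.05,.004),rim(P,.5616,-.2045,.068,.05,.004),rim(P,.58,.202,.061,.025))
```

```text
[0.43484794 0.14227172 0.1967561 ] [-3.10812195e+00  1.09108118e-03  2.17096375e+00] 0.08489688645571461 [ 0.15  0.13 -0.28  1.2  -0.02  1.12]
(216, array([-437.0877,  505.4775,  668.437 ]), np.float64(0.0599))
(127, array([ 0.5604, -0.204 ,  0.0313]), np.float64(0.0852)) (215, array([ 0.5612, -0.2041,  0.0366]), np.float64(0.0676)) (73, array([0.5799, 0.2019, 0.0149]), np.float64(0.0597))
```

View pics/w6.png

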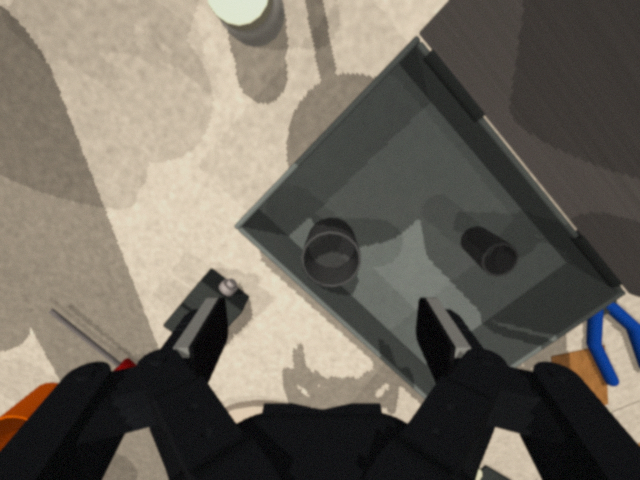

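Crucible_2 has been knocked aside: its rim is now at (331,258) px, near the -y wall of the box.

Run:
```python
from rim import *
im,d,P,M,c=shot("wrist")
p=P[258,304:362]; print(p[::6].round(3).tolist())
# project ray at z=.061
o=M[:3,3]; r=M[:3,:3]@np.array([(331-c['cx'])/c['fx'],(258-c['cy'])/c['fy'],1]); t=(.061-o[2])/r[2]; x,y=(o+t*r)[:2]; print(x,y)
R=rim(P,x,y,.061,.031,.005); print(R); R=rim(P,R[1][0],R[1][1],.061,.031,.005); print(R)
a=np.radians(-10.8); b=np.array([R[1][0]-.525,R[1][1]-.170]); print('box xy',b@[np.cos(a),np.sin(a)],b@[-np.sin(a),np.cos(a)])
q=P.reshape(-1,3);k=(abs(q[:,2]-.075)<.003)&(np.hypot(q[:,0]-.525,q[:,1]-.17)<.19)
b=q[k,:2]-[.525,.17]; X=b@[np.cos(a),np.sin(a)];Y=b@[-np.sin(a),np.cos(a)]
print('walls',np.percentile(X,[1,50]),np.percentile(Y[(X>-.1)&(Y<0)],[2,50,98]), np.percentile(Y[(X>-.1)&(Y>0.05)],[2,50,98]))
```

```text
[[0.438, 0.101, 0.058], [0.447, 0.095, 0.033], [0.453, 0.094, 0.023], [0.459, 0.098, 0.022], [0.464, 0.101, 0.023], [0.469, 0.104, 0.021], [0.474, 0.108, 0.022], [0.479, 0.112, 0.023], [0.482, 0.118, 0.03], [0.478, 0.129, 0.059]]
0.45741396225844566 0.11605183452870553
(695, array([0.4575, 0.1152, 0.026 ]), np.float64(0.0598))
(713, array([0.4575, 0.1151, 0.026 ]), np.float64(0.0598))
box xy -0.05601715525343021 -0.06657580879954145
walls [-0.13879026 -0.04928593] [-0.10017392 -0.09719286 -0.0040992 ] [0.05797324 0.0955516  0.10024905]
```

Call:
apply_moves(targets=[[0.0227, -0.0272, 0, -9], [0, 0, 0, -9], [0, 0, 0, -9], [0, 0, 0, -9], [0, 0, 0, -9.2]])

```text
time_s: 26.38
tcp_pos: [0.4579, 0.1137, 0.1966]
tcp_rot: [-3.108, 0.001, 1.373]
wrist_force: [0.5, 0.6, -0.2]
width: 0.085
grasp_force: 0.0
```

Call:
apply_moves(targets=[[0, 0, -0.05, 0], [0, 0, -0.04, 0], [0, 0, -0.02, 0], [0, 0, 0, 0], [0, 0, 0, 0]])

```text
time_s: 27.0
tcp_pos: [0.4583, 0.1144, 0.0875]
tcp_rot: [-3.109, 0.0, 1.38]
wrist_force: [-0.2, 0.0, -0.0]
width: 0.0848
grasp_force: 0.0
```

Run:
```python
from rim import *
s=robot.sense(); print(s['tcp_pos'],s['tcp_rot'])
im,d,P,M,c=shot("wrist"); print(rim(P,.4575,.1151,.061,.031,.005))
```

```text
[0.45832846 0.11442868 0.08753838] [-3.10891248e+00  1.88411156e-04  1.37974626e+00]
(1980, array([0.4579, 0.1151, 0.0261]), np.float64(0.0597))
```

Call:
apply_moves(targets=[[-0.0004, 0.0007, -0.025, 0], [0, 0, -0.02, 0], [0, 0, 0, 0], [0, 0, 0, 0]])

```text
time_s: 27.55
tcp_pos: [0.458, 0.1158, 0.043]
tcp_rot: [-3.11, 0.0, 1.381]
wrist_force: [-0.3, -0.1, 0.8]
width: 0.0849
grasp_force: 0.0
```

Call:
apply_moves(targets=[[0, 0, 0, 0], [0, 0, 0, 0], [0, 0, 0, 0], [0, 0, 0, 0], [0, 0, 0, 0]], hand=0.03, newtons=30)

```text
time_s: 28.18
tcp_pos: [0.4578, 0.1158, 0.0429]
tcp_rot: [-3.11, -0.0, 1.381]
wrist_force: [-0.6, 0.5, 5.6]
width: 0.0541
grasp_force: 30.6
```

Call:
apply_moves(targets=[[0, 0, 0.02, 0], [0, 0, 0.04, 0], [0, 0, 0.05, 0], [0, 0, 0.05, 0], [0, 0, 0, 0]])

```text
time_s: 28.8
tcp_pos: [0.4597, 0.116, 0.206]
tcp_rot: [-3.116, -0.002, 1.381]
wrist_force: [1.4, -0.0, -1.2]
width: 0.0539
grasp_force: 32.1
```

Call:
apply_moves(targets=[[0.0145, -0.0458, 0, 0], [0.0145, -0.0458, 0, 0], [0.0145, -0.0458, 0, 0], [0.0145, -0.0458, 0, 0], [0.0145, -0.0458, 0, 0]])

```text
time_s: 29.42
tcp_pos: [0.5291, -0.1146, 0.2004]
tcp_rot: [-3.106, 0.0, 1.381]
wrist_force: [0.6, 0.7, -1.4]
width: 0.0539
grasp_force: 32.1
```

Call:
apply_moves(targets=[[0.0145, -0.0458, 0, 0], [0.0145, -0.0458, -0.02, 0], [0, 0, -0.02, 0], [0, 0, 0, 0], [0, 0, 0, 0]])

```text
time_s: 30.05
tcp_pos: [0.5582, -0.2043, 0.1617]
tcp_rot: [-3.107, 0.0, 1.382]
wrist_force: [-0.6, 0.4, -0.5]
width: 0.0537
grasp_force: 32.2
```

Run:
```python
from held import *
s=robot.sense(); print(s['tcp_pos'],s['tcp_rot'],s['width'],s['grasp_force'])
im,d,P,M,c=shot("wrist"); print(held(P,s,.018,.033))
im,d,P,M,c=shot("scene"); print(rim(P,.5612,-.2045,.086,.04,.004),rim(P,.5612,-.2045,.068,.045,.004))
```

```text
[ 0.55816766 -0.20428076  0.16169187] [-3.10693179e+00  1.80438084e-04  1.38167098e+00] 0.05365024683036472 32.17375230509788
((3974, array([ 0.5592, -0.2042,  0.0261]), np.float64(0.1783)), array([0.2412, 0.256 , 0.2593, 0.2603]))
(93, array([ 0.5617, -0.2052,  0.0313]), np.float64(0.0853)) (227, array([ 0.5645, -0.2069,  0.0335]), np.float64(0.0675))
```

Call:
apply_moves(targets=[[0.002, -0.0003, -0.02, 0], [0, 0, -0.02, 0], [0, 0, -0.015, 0], [0, 0, -0.012, 0], [0, 0, 0, 0]])

```text
time_s: 30.78
tcp_pos: [0.56, -0.2047, 0.0941]
tcp_rot: [-3.106, 0.0, 1.381]
wrist_force: [-0.0, 0.0, -1.8]
width: 0.0537
grasp_force: 32.2
```

Call:
apply_moves(targets=[[0, 0, -0.004, 0], [0, 0, -0.003, 0], [0, 0, 0, 0], [0, 0, 0, 0]])

```text
time_s: 31.28
tcp_pos: [0.5606, -0.2053, 0.0879]
tcp_rot: [-3.108, 0.001, 1.381]
wrist_force: [-0.4, -0.1, 0.2]
width: 0.0543
grasp_force: 32.2
```

Call:
apply_moves(targets=[[0, 0, -0.0015, 0], [0, 0, 0, 0], [0, 0, 0, 0]])

```text
time_s: 31.65
tcp_pos: [0.5605, -0.2052, 0.0863]
tcp_rot: [-3.108, 0.0, 1.381]
wrist_force: [-0.2, 0.8, -0.7]
width: 0.054
grasp_force: 32.2
```

Call:
apply_moves(targets=[[0, 0, 0, 0], [0, 0, 0, 0], [0, 0, 0.02, 0], [0, 0, 0.05, 0], [0, 0, 0.06, 0]], hand=0.075)

```text
time_s: 32.28
tcp_pos: [0.5597, -0.2048, 0.2166]
tcp_rot: [-3.105, -0.0, 1.381]
wrist_force: [2.0, -0.7, 0.5]
width: 0.0749
grasp_force: 0.0
```

Run:
```python
from rim import *
s=robot.sense(); print(s['tcp_pos'],s['width'])
im,d,P,M,c=shot("wrist"); print(rim(P,.561,-.2045,.104,.031,.004),rim(P,.561,-.2045,.086,.04,.004))
```

```text
[ 0.559734   -0.20478741  0.21658068] 0.07487703977626771
(715, array([ 0.5609, -0.2054,  0.0258]), np.float64(0.1028)) (777, array([ 0.5626, -0.2016,  0.0288]), np.float64(0.0855))
```

Call:
apply_moves(targets=[[0.0025, 0.051, 0, 10], [0.0025, 0.051, 0, 10], [0.0025, 0.051, 0, 10], [0.0025, 0.051, 0, 10], [0.0025, 0.051, 0, 10]])

```text
time_s: 32.95
tcp_pos: [0.5731, 0.0514, 0.2164]
tcp_rot: [-3.108, 0.001, 2.259]
wrist_force: [0.1, 0.4, -0.1]
width: 0.0749
grasp_force: 0.0
```

Call:
apply_moves(targets=[[0.0025, 0.051, 0, 10], [0.0025, 0.051, 0, 10], [0.0025, 0.05, 0, 10], [0, 0, 0, 10], [0, 0, 0, 0]], hand=0.055)

```text
time_s: 33.58
tcp_pos: [0.5802, 0.2026, 0.2161]
tcp_rot: [-3.108, 0.001, 2.952]
wrist_force: [-0.9, 0.3, -0.1]
width: 0.0547
grasp_force: 0.0
```

Run:
```python
from rim import *
s=robot.sense(); print(s['tcp_pos'],s['tcp_rot'],s['width'])
im,d,P,M,c=shot("wrist"); cv2.imwrite("pics/w7.png",im); print(rim(P,.58,.202,.061,.022,.004))
im,d,P,M,c=shot("top"); print(rim(P,.561,-.2045,.104,.031,.004),rim(P,.561,-.2045,.086,.04,.004),rim(P,.561,-.2045,.068,.045,.004),rim(P,.58,.202,.061,.022,.004))
```

```text
[0.58024258 0.20264323 0.21611119] [-3.10766291e+00  5.91617559e-04  2.95150029e+00] 0.054745816208175285
(313, array([0.5809, 0.202 , 0.0149]), np.float64(0.06))
(111, array([ 0.5596, -0.2048,  0.0258]), np.float64(0.1031)) (138, array([ 0.5603, -0.2039,  0.0311]), np.float64(0.0853)) (514, array([ 0.5613, -0.2059,  0.021 ]), np.float64(0.0667)) (47, array([0.5801, 0.2021, 0.015 ]), np.float64(0.0603))
```

Call:
apply_moves(targets=[[0.0005, -0.0005, -0.05, 0], [0, 0, -0.05, 0], [0, 0, -0.04, 0], [0, 0, -0.03, 0], [0, 0, 0, 0]])

```text
time_s: 34.3
tcp_pos: [0.5789, 0.1998, 0.0438]
tcp_rot: [-3.106, -0.005, 2.948]
wrist_force: [-0.4, -1.0, 0.4]
width: 0.0548
grasp_force: 0.0
```

Call:
apply_moves(targets=[[0, 0, 0, 0], [0, 0, 0, 0]])

```text
time_s: 34.55
tcp_pos: [0.5825, 0.2014, 0.0483]
tcp_rot: [-3.109, 0.004, 2.951]
wrist_force: [0.3, -0.4, -0.2]
width: 0.0551
grasp_force: 0.0
```

Call:
apply_moves(targets=[[0, 0, 0, 0], [0, 0, 0, 0], [0, 0, 0, 0], [0, 0, 0, 0], [0, 0, 0, 0]], hand=0.01, newtons=25)

```text
time_s: 35.17
tcp_pos: [0.5819, 0.2016, 0.0476]
tcp_rot: [-3.109, 0.003, 2.952]
wrist_force: [-0.4, 0.7, 5.3]
width: 0.031
grasp_force: 24.7
```

Call:
apply_moves(targets=[[0, 0, 0.02, 0], [0, 0, 0.04, 0], [0, 0, 0.05, 0], [0, 0, 0.06, 0], [0, 0, 0, 0]])

```text
time_s: 35.8
tcp_pos: [0.5838, 0.2021, 0.2222]
tcp_rot: [-3.112, 0.01, 2.952]
wrist_force: [0.7, -0.6, -0.5]
width: 0.0313
grasp_force: 25.0
```

Call:
apply_moves(targets=[[-0.0027, -0.051, 0, 0], [-0.0027, -0.051, 0, 0], [-0.0027, -0.051, 0, 0], [-0.0027, -0.051, 0, 0], [-0.0027, -0.051, 0, 0]])

```text
time_s: 36.42
tcp_pos: [0.5666, -0.055, 0.215]
tcp_rot: [-3.108, -0.001, 2.952]
wrist_force: [1.8, 0.3, -0.8]
width: 0.0311
grasp_force: 25.1
```

Call:
apply_moves(targets=[[-0.0027, -0.051, 0, 0], [-0.0027, -0.051, 0, 0], [-0.0027, -0.05, -0.02, 0], [0, 0, -0.01, 0], [0, 0, 0, 0]])

```text
time_s: 37.05
tcp_pos: [0.5581, -0.205, 0.1842]
tcp_rot: [-3.109, -0.003, 2.951]
wrist_force: [0.1, 0.2, -0.3]
width: 0.0313
grasp_force: 25.1
```

Call:
apply_moves(targets=[[0, 0, 0, 0], [0, 0, 0, 0]])

```text
time_s: 37.3
tcp_pos: [0.5599, -0.2046, 0.187]
tcp_rot: [-3.108, 0.002, 2.954]
wrist_force: [0.1, 0.1, -0.0]
width: 0.0311
grasp_force: 25.1
```

Run:
```python
from held import *
s=robot.sense(); print(s['tcp_pos'],s['tcp_rot'],s['width'],s['grasp_force'])
im,d,P,M,c=shot("wrist"); cv2.imwrite("pics/w8.png",im); print(held(P,s,.0134,.022))
im,d,P,M,c=shot("scene"); print(rim(P,.561,-.205,.104,.031,.004),rim(P,.5612,-.2045,.086,.04,.004))
```

```text
[ 0.55993324 -0.20457071  0.18696068] [-3.10751666e+00  1.54488649e-03  2.95377451e+00] 0.031078647441467572 25.116024180315435
((2153, array([ 0.5581, -0.2045,  0.0152]), np.float64(0.199)), array([0.2656, 0.2787, 0.2835, 0.2853]))
(120, array([ 0.5608, -0.2062,  0.0259]), np.float64(0.103)) (189, array([ 0.5634, -0.2069,  0.0278]), np.float64(0.0857))
```

View pics/w8.png

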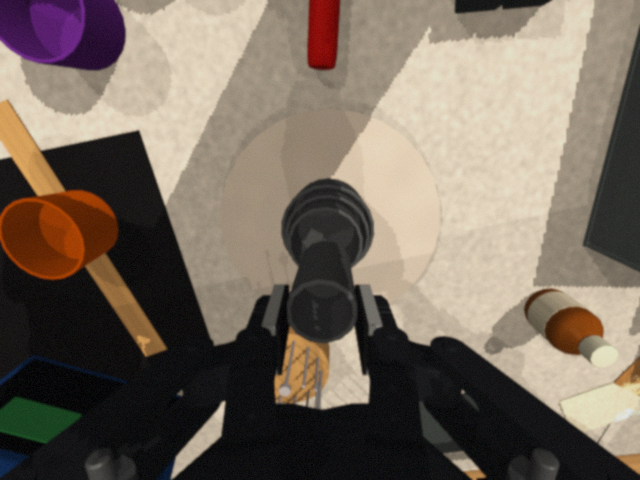

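Crucible_4 is held at (323,310) px, and the nest shows below it at (328,225). I align and lower it.

Call:
apply_moves(targets=[[0.0025, -0.0008, -0.03, 0], [0, 0, -0.02, 0], [0, 0, -0.015, 0], [0, 0, -0.009, 0], [0, 0, 0, 0]])

```text
time_s: 38.02
tcp_pos: [0.5617, -0.2063, 0.1119]
tcp_rot: [-3.108, -0.0, 2.952]
wrist_force: [-0.3, 0.7, 0.3]
width: 0.0308
grasp_force: 25.1
```

Call:
apply_moves(targets=[[0, 0, 0, 0], [0, 0, -0.003, 0], [0, 0, 0, 0]])

```text
time_s: 38.4
tcp_pos: [0.5619, -0.2065, 0.1094]
tcp_rot: [-3.108, 0.001, 2.952]
wrist_force: [-0.3, -0.4, -0.7]
width: 0.0312
grasp_force: 25.1
```

Call:
apply_moves(targets=[[0, 0, -0.001, 0], [0, 0, 0, 0]])

```text
time_s: 38.65
tcp_pos: [0.5621, -0.2066, 0.1087]
tcp_rot: [-3.108, 0.001, 2.952]
wrist_force: [-0.2, 0.1, 2.2]
width: 0.0313
grasp_force: 25.3
```

Call:
apply_moves(targets=[[0, 0, 0, 0], [0, 0, 0, 0], [0, 0, 0.02, 0], [0, 0, 0.06, 0], [0, 0, 0.06, 0]], hand=0.055)

```text
time_s: 39.28
tcp_pos: [0.5613, -0.2062, 0.2491]
tcp_rot: [-3.108, -0.001, 2.952]
wrist_force: [1.0, 0.4, 0.0]
width: 0.0551
grasp_force: 0.0
```

Call:
apply_moves(targets=[[0, 0.05, 0.06, 0], [0, 0.06, 0.05, 0], [0, 0.06, 0, 0], [0, 0, 0, 0], [0, 0, 0, 0]], hand=0.03)

```text
time_s: 39.9
tcp_pos: [0.5618, -0.0583, 0.336]
tcp_rot: [-3.107, 0.0, 2.953]
wrist_force: [0.8, 0.2, 0.8]
width: 0.0301
grasp_force: 0.0
```

Run:
```python
from rim import *
s=robot.sense(); print(s['tcp_pos'],s['tcp_rot'],s['width'])
im,d,P,M,c=shot("top"); cv2.imwrite("pics/t9.png",im)
for z,r in((.122,.021),(.104,.031),(.086,.038),(.068,.045)): print(rim(P,.561,-.205,z,r,.004))
q=P.reshape(-1,3); k=(q[:,2]>.29)&(abs(q[:,0]-.553)<.08)&(abs(q[:,1]-.32)<.04); q=q[k]; print(len(q),q.mean(0),q[:,2].max(), [ (x,q[abs(q[:,0]-x)<.006][:,1:].mean(0).round(4)) for x in (.52,.54,.56,.58)])
cv2.imwrite("pics/t9c.png",cv2.resize(im[0:360,60:480],None,fx=1.6,fy=1.6))
```

```text
[ 0.56182081 -0.05827697  0.33598728] [-3.10736969e+00  1.16351685e-04  2.95289072e+00] 0.030091981678716406
(59, array([ 0.5602, -0.2052,  0.0149]), np.float64(0.1214))
(130, array([ 0.5596, -0.2046,  0.0255]), np.float64(0.1034))
(232, array([ 0.5567, -0.1968,  0.0248]), np.float64(0.085))
(310, array([ 0.5642, -0.2084,  0.0329]), np.float64(0.067))
501 [0.5528072  0.3179511  0.31056549] 0.31772235435347507 [(0.52, array([0.3248, 0.3125])), (0.54, array([0.3207, 0.3123])), (0.56, array([0.3169, 0.3129])), (0.58, array([0.3135, 0.3126]))]
```

View pics/t9c.png

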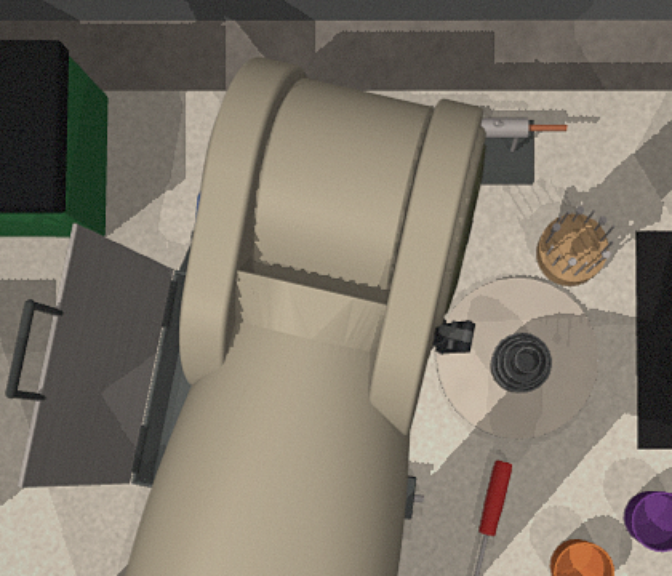

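The top view shows the nest concentric at (521,362) in the crop, rim heights 0.121, 0.103, 0.085 and 0.067. The flap leans open with the bar at (20,350), measured at (0.553,0.318,0.313). I go to the bar.

Call:
apply_moves(targets=[[-0.0013, 0.0537, 0.04, 0], [-0.0013, 0.0537, 0, 0], [-0.0013, 0.0537, 0, 0], [-0.0013, 0.0537, 0, 0], [-0.0013, 0.0537, 0, 0]])

```text
time_s: 40.58
tcp_pos: [0.556, 0.2064, 0.373]
tcp_rot: [-3.107, -0.0, 2.949]
wrist_force: [1.2, 0.8, 1.0]
width: 0.0298
grasp_force: 0.0
```

Call:
apply_moves(targets=[[-0.0013, 0.0537, 0, 0], [-0.0013, 0.0537, 0, 0], [0, 0, 0, 0], [0, 0, 0, 0]])

```text
time_s: 41.08
tcp_pos: [0.5535, 0.3127, 0.3727]
tcp_rot: [-3.106, -0.0, 2.951]
wrist_force: [0.6, -1.0, -0.3]
width: 0.0298
grasp_force: 0.0
```

Call:
apply_moves(targets=[[0, 0.0053, 0, 0], [0, 0, -0.03, 0], [0, 0, -0.03, 0], [0, 0, -0.0165, 0], [0, 0, 0, 0]])

```text
time_s: 41.7
tcp_pos: [0.5525, 0.3176, 0.2961]
tcp_rot: [-3.106, -0.002, 2.95]
wrist_force: [-0.4, -0.0, 0.4]
width: 0.03
grasp_force: 0.0
```

Call:
apply_moves(targets=[[0, 0, 0, 0], [0, 0, 0, 0], [0, 0, 0, 0], [0, 0, 0, 0]], hand=0, newtons=30)

```text
time_s: 42.2
tcp_pos: [0.5536, 0.3196, 0.2983]
tcp_rot: [-3.11, 0.003, 2.952]
wrist_force: [1.8, 1.6, 4.6]
width: 0.0087
grasp_force: 29.7
```

Run:
```python
import numpy as np
ax=np.radians(79.2); y=np.array([np.cos(ax),np.sin(ax)])
th=np.linspace(1.78,0,31)
p=np.c_[-.24*np.cos(th)[:,None]*y,.24*np.sin(th)]
for i in range(0,30,5): print(np.diff(p,axis=0).round(4).tolist()[i:i+5])
print((p-p[0]).round(4)[::5])
```

```text
[[-0.0026, -0.0138, 0.0025], [-0.0026, -0.0139, 0.0017], [-0.0027, -0.014, 0.0009], [-0.0027, -0.014, 0.0], [-0.0027, -0.014, -0.0008]]
[[-0.0026, -0.0139, -0.0017], [-0.0026, -0.0138, -0.0025], [-0.0026, -0.0136, -0.0033], [-0.0026, -0.0134, -0.0041], [-0.0025, -0.0131, -0.0049]]
[[-0.0024, -0.0128, -0.0057], [-0.0024, -0.0124, -0.0065], [-0.0023, -0.012, -0.0072], [-0.0022, -0.0116, -0.0079], [-0.0021, -0.0111, -0.0086]]
[[-0.002, -0.0106, -0.0093], [-0.0019, -0.01, -0.0099], [-0.0018, -0.0094, -0.0105], [-0.0017, -0.0088, -0.0111], [-0.0016, -0.0082, -0.0116]]
[[-0.0014, -0.0075, -0.012], [-0.0013, -0.0068, -0.0125], [-0.0011, -0.006, -0.0129], [-0.001, -0.0053, -0.0132], [-0.0009, -0.0045, -0.0135]]
[[-0.0007, -0.0037, -0.0137], [-0.0006, -0.0029, -0.0139], [-0.0004, -0.0021, -0.0141], [-0.0002, -0.0012, -0.0142], [-0.0001, -0.0004, -0.0142]]
[[ 0.      0.      0.    ]
 [-0.0133 -0.0696  0.0043]
 [-0.0262 -0.1373 -0.0123]
 [-0.0376 -0.1973 -0.0483]
 [-0.0466 -0.2444 -0.1006]
 [-0.0523 -0.2744 -0.1646]
 [-0.0543 -0.2847 -0.2348]]
```

Call:
apply_moves(targets=[[-0.0026, -0.0138, 0.0025, 0], [-0.0026, -0.0139, 0.0017, 0], [-0.0027, -0.014, 0.0009, 0], [-0.0027, -0.014, 0, 0], [-0.0027, -0.014, -0.0008, 0]])

```text
time_s: 42.82
tcp_pos: [0.5402, 0.2487, 0.3022]
tcp_rot: [-3.108, 0.003, 2.952]
wrist_force: [3.8, 0.9, 5.7]
width: 0.0084
grasp_force: 31.3
```

Call:
apply_moves(targets=[[-0.0026, -0.0139, -0.0017, 0], [-0.0026, -0.0138, -0.0025, 0], [-0.0026, -0.0136, -0.0033, 0], [-0.0026, -0.0134, -0.0041, 0], [-0.0025, -0.0131, -0.0049, 0]])

```text
time_s: 43.45
tcp_pos: [0.5273, 0.1805, 0.2845]
tcp_rot: [-3.107, 0.002, 2.951]
wrist_force: [6.4, -0.8, 1.7]
width: 0.0087
grasp_force: 31.9
```

Call:
apply_moves(targets=[[-0.0024, -0.0128, -0.0057, 0], [-0.0024, -0.0124, -0.0065, 0], [-0.0023, -0.012, -0.0072, 0], [-0.0022, -0.0116, -0.0079, 0], [-0.0021, -0.0111, -0.0086, 0]])

```text
time_s: 44.08
tcp_pos: [0.5157, 0.1205, 0.2483]
tcp_rot: [-3.107, 0.001, 2.951]
wrist_force: [5.8, -1.4, 0.3]
width: 0.0089
grasp_force: 32.3
```

Call:
apply_moves(targets=[[-0.002, -0.0106, -0.0093, 0], [-0.0019, -0.01, -0.0099, 0], [-0.0018, -0.0094, -0.0105, 0], [-0.0017, -0.0088, -0.0111, 0], [-0.0016, -0.0082, -0.0116, 0]])

```text
time_s: 44.7
tcp_pos: [0.5067, 0.0735, 0.1958]
tcp_rot: [-3.107, 0.002, 2.951]
wrist_force: [6.0, -3.0, -0.3]
width: 0.0086
grasp_force: 33.0
```

Call:
apply_moves(targets=[[-0.0014, -0.0075, -0.012, 0], [-0.0013, -0.0068, -0.0125, 0], [-0.0011, -0.006, -0.0129, 0], [-0.001, -0.0053, -0.0132, 0], [-0.0009, -0.0045, -0.0135, 0]])

```text
time_s: 45.32
tcp_pos: [0.5009, 0.0432, 0.1317]
tcp_rot: [-3.106, 0.002, 2.951]
wrist_force: [6.6, -5.0, 0.0]
width: 0.0086
grasp_force: 34.0
```

Call:
apply_moves(targets=[[-0.0004, -0.0019, -0.0069, 0], [-0.0004, -0.0018, -0.0069, 0], [-0.0003, -0.0015, -0.007, 0], [-0.0003, -0.0014, -0.007, 0], [-0.0002, -0.0011, -0.007, 0]])

```text
time_s: 45.95
tcp_pos: [0.4994, 0.0351, 0.0971]
tcp_rot: [-3.105, 0.002, 2.951]
wrist_force: [6.2, -5.6, -0.9]
width: 0.0088
grasp_force: 34.5
```

Call:
apply_moves(targets=[[-0.0002, -0.001, -0.0071, 0], [-0.0001, -0.0006, -0.0071, 0], [-0.0001, -0.0006, -0.006, 0], [0, -0.0002, -0.004, 0], [0, 0, 0, 0]])

```text
time_s: 46.58
tcp_pos: [0.4989, 0.0324, 0.0728]
tcp_rot: [-3.104, 0.002, 2.95]
wrist_force: [6.2, -7.6, -1.3]
width: 0.0088
grasp_force: 34.7
```

Call:
apply_moves(targets=[[0, 0, -0.003, 0], [0, 0, -0.003, 0], [0, 0, -0.002, 0], [0, 0, 0, 0]])

```text
time_s: 47.08
tcp_pos: [0.4989, 0.0321, 0.065]
tcp_rot: [-3.103, 0.002, 2.95]
wrist_force: [5.0, -10.0, -1.4]
width: 0.0086
grasp_force: 34.8
```

Call:
apply_moves(targets=[[0, 0, -0.0015, 0], [0, 0, 0, 0], [0, 0, 0, 0]])

```text
time_s: 47.45
tcp_pos: [0.4989, 0.032, 0.0635]
tcp_rot: [-3.103, 0.002, 2.95]
wrist_force: [5.6, -9.5, -1.5]
width: 0.0084
grasp_force: 34.9
```

Call:
apply_moves(targets=[[0, 0, -0.0015, 0], [0, 0, 0, 0], [0, 0, 0, 0]])

```text
time_s: 47.82
tcp_pos: [0.4989, 0.032, 0.062]
tcp_rot: [-3.103, 0.002, 2.95]
wrist_force: [5.4, -9.2, -2.4]
width: 0.0085
grasp_force: 34.9
```

Call:
apply_moves(targets=[[0, 0, -0.0015, 0], [0, 0, 0, 0], [0, 0, 0, 0]])

```text
time_s: 48.2
tcp_pos: [0.4988, 0.0319, 0.0605]
tcp_rot: [-3.103, 0.002, 2.95]
wrist_force: [5.5, -9.5, -1.6]
width: 0.0087
grasp_force: 34.9
```

Run:
```python
from h import *
P0=np.load("top0.npy"); im,d,P,M,c=shot("wrist"); im2,d2,P2,M2,c2=shot("top")
def pl(P,n):
    q=P.reshape(-1,3); a=np.radians(-10.8); b=q[:,:2]-[.525,.17]; X=b@[np.cos(a),np.sin(a)];Y=b@[-np.sin(a),np.cos(a)]
    k=(X>-.12)&(X<-.05)&(abs(Y)<.09)&(abs(q[:,2]-.085)<.02); 
    print(n,k.sum(),np.polyfit(Y[k],q[k,2],1).round(4) if k.sum()>50 else '')
pl(P0,'top0');pl(P2,'top now');pl(P,'wrist now');pl(np.load("w1.npy"),'wrist shut')
```

```text
top0 3063 [-0.0009  0.0809]
top now 499 [0.0004 0.0808]
wrist now 35402 [-0.0012  0.0812]
wrist shut 12857 [0.0013 0.0811]
```

The flap plane is flat to within about 0.003 rad. I ease it down another millimetre, then release.

Call:
apply_moves(targets=[[0, 0, -0.001, 0], [0, 0, -0.0008, 0], [0, 0, 0, 0], [0, 0, 0, 0]])

```text
time_s: 48.8
tcp_pos: [0.4989, 0.0319, 0.0598]
tcp_rot: [-3.103, 0.002, 2.95]
wrist_force: [1.6, -9.5, 6.2]
width: 0.0084
grasp_force: 35.9
```

Call:
apply_moves(targets=[[0, 0, 0, 0], [0, 0, 0, 0], [0, 0, 0, 0], [0, 0, 0.03, 0], [0, 0, 0.06, 0]], hand=0.03)

```text
time_s: 49.42
tcp_pos: [0.4958, 0.035, 0.1474]
tcp_rot: [-3.107, -0.007, 2.952]
wrist_force: [1.7, 0.3, 0.2]
width: 0.03
grasp_force: 0.0
```

Call:
apply_moves(targets=[[0, 0, 0.06, 0], [-0.03, -0.03, 0.06, 0], [-0.03, -0.03, 0.02, 0], [0, 0, 0, 0], [0, 0, 0, 0]])

```text
time_s: 50.05
tcp_pos: [0.443, -0.0207, 0.2797]
tcp_rot: [-3.108, 0.0, 2.952]
wrist_force: [0.5, -0.1, 0.5]
width: 0.0296
grasp_force: 0.0
```

Run:
```python
from rim import *
s=robot.sense(); print(s['time_s'],s['tcp_pos'],s['qvel'].round(3))
im,d,P,M,c=shot("top")
for z,r in((.122,.021),(.104,.031),(.086,.038),(.068,.045)): print(rim(P,.561,-.205,z,r,.004))
im,d,P,M,c=shot("wrist")
q=P.reshape(-1,3); a=np.radians(-10.8); b=q[:,:2]-[.525,.17]; X=b@[np.cos(a),np.sin(a)];Y=b@[-np.sin(a),np.cos(a)]
k=(abs(X)<.12)&(abs(Y)<.09)&(abs(q[:,2]-.085)<.02); print(k.sum(),np.polyfit(Y[k],q[k,2],1).round(4))
im,d,P,M,c=shot("scene"); cv2.imwrite("pics/s10.png",im)
```

```text
50.05 [ 0.44297495 -0.02069981  0.27969029] [ 0.012  0.021 -0.002 -0.003 -0.    -0.002]
(61, array([ 0.5602, -0.2053,  0.0149]), np.float64(0.1212))
(123, array([ 0.5597, -0.2047,  0.0256]), np.float64(0.1034))
(233, array([ 0.5572, -0.1994,  0.0267]), np.float64(0.085))
(300, array([ 0.5639, -0.2087,  0.0326]), np.float64(0.0671))
36386 [0.0015 0.0813]
```

View pics/s10.png

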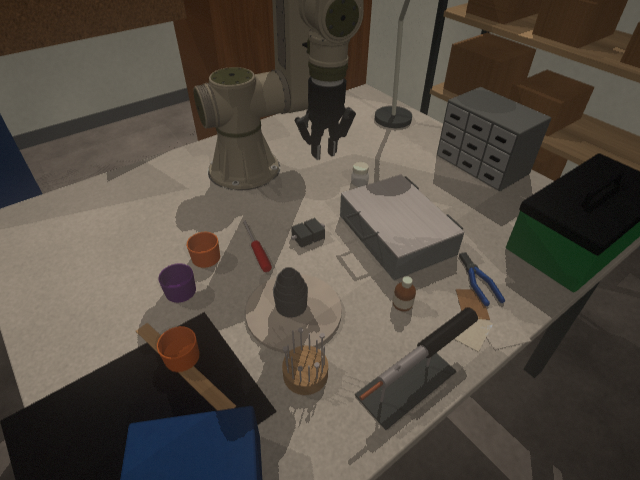

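The scene shows the flap shut at (400,220) px and the nest upright on the board at (290,290). The bystanders are where they were and the robot is clear, so I hand in.

```bash
python3 -c "
from cell import ticket
print(ticket.sign_off())"
```

```text
the job is handed in; nothing more can be done
None
```

The job is handed in: crucibles 1, 2 and 4, the only ones in the box, are nested upright in size order in crucible_0 on the board, and the flap is lowered gently and fully shut.

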